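# Free the seized lock pins and unload the sample cassettes

### The job

Give the seized lock pins one shot of oil by pressing the red oiler cap fully down and letting it rise again. Then, for every cassette in the cradle, work its seized lock pin up until it is clear of the cassette by twisting it back and forth while pulling gently, slide the cassette out of its lane and lay it flat, fin up, on the floor of the white tray. Leave the bottle, beaker and tape roll near the work where they are.

Things in the scene. Friction and masses are not known exactly. Their poses are not given: they have to be found in the camera images.
- cradle_mid (a point): point on top of the blue bridge bar of the fixed transport cradle, 36 mm above the bench, over lane 2. x points away from the open front: cassettes slide out along -x. Three lanes 80 mm apart: lane 1 at y -80 mm, lane 2 at 0, lane 3 at +80 mm. From here the bridge covers x -16..+20, y -124..+124 mm and is 16 mm thick; under it the lanes are 48 mm wide between pillars
- cradle_base (a point): point on the bench under cradle_mid, same axes: the cradle's aluminium base plate is 8 mm thick and covers x -100..+45, y -120..+180 mm from here; the cassettes lie on it, their fins in front of the bridge. The white oiler bottle (42 mm across) stands on it at x -10, y +150 mm
- oiler_cap (a joint): red sprung nozzle cap of the white oiler bottle fixed on the cradle: 0 m up, grows to 0.007 m when pressed fully down; needs about 7 N at the bottom (2.4 N to start it) and springs back by itself
- oiler_top (a point): centre of the top face of the red oiler cap (28 mm across), 90 mm above the bench when up; press straight down
- tray_in (a point): white loose receiving tray, 150 x 220 mm outside, walls 4 mm thick and 18 mm high; this point is the centre of its inner floor (inner floor 142 x 212 mm), x along the short side, y along the long side. It stands on the bench and may be shifted
- bore_1 (a point): mouth of the bore of lane 1, fixed, on top of the bridge. The 8 mm lock pin in it is seized by dry friction: a straight pull under about 50 N does not move it, and its worn head slips in the grip before that. Turning it takes about 0.2 N m; while it turns, either way, it follows a light pull, at most 4 mm of lift per radian turned. It stays where it is left
- pin_1_head (a point): centre of the brass wing head of pin 1: upright flat bar 28 mm long (its x axis), 10 mm thick (its y axis, grip across this), 24 mm high. Home: 28 mm above bore_1 (64 mm above the bench), with 12 mm of clear neck under it. The cassette is free when the head is 16 mm or more above home (a red band on the shank then shows); do not lift over 24 mm. Turns at least 1.5 rad either way from the start
- cassette_1_fin (a point): orange cassette of lane 1 (absent if the lane is empty), 80 g: plate 86 x 40 x 9 mm, from 22 mm before (-x) to 64 mm behind (+x) this point, with a fin 24 mm long (x), 10 mm thick (y), top 46 mm above the underside. Point: in the fin, 33 mm above the underside. The pin stands in a 14 mm hole 50 mm behind it; slid 35 mm along -x it is clear of the bridge
- bore_2 (a point): mouth of the bore of lane 2, fixed, on top of the bridge. The 8 mm lock pin in it is seized by dry friction: a straight pull under about 50 N does not move it, and its worn head slips in the grip before that. Turning it takes about 0.2 N m; while it turns, either way, it follows a light pull, at most 4 mm of lift per radian turned. It stays where it is left
- pin_2_head (a point): centre of the brass wing head of pin 2: upright flat bar 28 mm long (its x axis), 10 mm thick (its y axis, grip across this), 24 mm high. Home: 28 mm above bore_2 (64 mm above the bench), with 12 mm of clear neck under it. The cassette is free when the head is 16 mm or more above home (a red band on the shank then shows); do not lift over 24 mm. Turns at least 1.5 rad either way from the start
- cassette_2_fin (a point): green cassette of lane 2 (absent if the lane is empty), 80 g: plate 86 x 40 x 9 mm, from 22 mm before (-x) to 64 mm behind (+x) this point, with a fin 24 mm long (x), 10 mm thick (y), top 46 mm above the underside. Point: in the fin, 33 mm above the underside. The pin stands in a 14 mm hole 50 mm behind it; slid 35 mm along -x it is clear of the bridge
- bore_3 (a point): mouth of the bore of lane 3, fixed, on top of the bridge. The 8 mm lock pin in it is seized by dry friction: a straight pull under about 50 N does not move it, and its worn head slips in the grip before that. Turning it takes about 0.2 N m; while it turns, either way, it follows a light pull, at most 4 mm of lift per radian turned. It stays where it is left
- pin_3_head (a point): centre of the brass wing head of pin 3: upright flat bar 28 mm long (its x axis), 10 mm thick (its y axis, grip across this), 24 mm high. Home: 28 mm above bore_3 (64 mm above the bench), with 12 mm of clear neck under it. The cassette is free when the head is 16 mm or more above home (a red band on the shank then shows); do not lift over 24 mm. Turns at least 1.5 rad either way from the start
- cassette_3_fin (a point): blue cassette of lane 3 (absent if the lane is empty), 80 g: plate 86 x 40 x 9 mm, from 22 mm before (-x) to 64 mm behind (+x) this point, with a fin 24 mm long (x), 10 mm thick (y), top 46 mm above the underside. Point: in the fin, 33 mm above the underside. The pin stands in a 14 mm hole 50 mm behind it; slid 35 mm along -x it is clear of the bridge
- bottle_amber: brown bottle with black cap (the one nearest the cradle), 56 mm across, 118 mm high; stands by the work, to be left alone; origin at the centre of its underside
- beaker: glass beaker with wooden sticks, 54 mm across, 70 mm high; stands by the work, to be left alone; origin at the centre of its underside
- tape_roll: yellow roll of tape lying flat, 72 mm across, 19 mm high; stands by the work, to be left alone; origin at the centre of its underside
Things that resemble listed ones, but are neither listed nor needed, are in the scene too. There is more than one size of the part that bears cassette_3_fin; the job needs the smallest.

How it is judged:
By the outcome, as a careful person would: the job done as asked, in the order asked, and still so for the second after the job is handed in, with the robot touching nothing.
Of cassette_1, cassette_2, cassette_3 only 2 to 3 are there at a start; the rules pass over those that are not, and their reading is None.
At some moment in a run one of tray may be knocked a few centimetres aside while the robot is not near it.
Once in a run the grip may slacken for a moment while it holds something.
It also fails if it takes over 210 s, if anything falls off the work surface, if the arm or the gripper's body presses on something with over 40 N, if the wrist force passes 120 N, or if a joint passes its speed limit or range.

### The arm

A 6-joint arm with a two-finger parallel gripper is mounted at the origin on a cart in front of the work surface, level with it; the furniture and walls round the work are solid. World frame = base frame: x ahead of the robot, y to its left, z up, the work surface at z = 0. Lengths are in m, angles in rad, forces in N, time in s.
With the tool pointing down it reaches from about 0.3 to 0.775 m from the base axis. Payload 14.6 kg.
Tool frame: the origin (TCP) lies midway between the tips of the shut fingers; the grasp point (between the pads) lies manip.grip_point_offset behind it (manip.grip_point_offset is the distance from the TCP to the grasp point, in m); z points along the fingers, y is the line along which they close (so a half turn about z gives the same grasp; the last joint's range is limited). The gripper opens to 94 mm and grips with 3 to 60 N. Pads are 16 mm wide; open, the fingers measure 119 mm over their backs; the gripper's body (75 mm by 177 mm) begins 78 mm behind the grasp point.
Start: joints at [-1.194, 0.3, 1.521, -0, 1.321, -0.067], TCP at [0.236, -0.497, 0.205] pointing down, gripper open.
Joint ranges: [-3.03, 3.03], [-0.79, 2.21], [0.23, 2.52], [-1.04, 4.18], [0, 3.07], [-2.55, 2.55]. Speed limits (rad/s): [2.22, 2.22, 2.57, 3.14, 3.14, 3.14].

### API

Orientations are given as [roll, pitch, yaw] about the fixed x, y, z axes, in that order (R = Rz(yaw) Ry(pitch) Rx(roll)).
In Python, from bench import manip gives the robot as it stands. The module is installed in compiled form; this text tells all that it offers.
- The arm moves only by the tool jog_arm, never from a script. Its argument "commands" is a list of rows, each an object of numbers: "x", "y", "z": the shift along the world's x, y, z in units of 25 mm (1.0 is 25 mm); "ax", "ay", "az": the turn, a rotation vector about the world's x, y, z in units of 10 degrees (1.0 is 10 degrees); "jaw": the opening, from 0 (shut) to 1 (fully open). A call has 1 to 20 rows; each row is the pose to reach, as a shift and turn from the pose commanded when the call began; what a row does not reach only later rows make up. A row lasts 1/8 s, in which the tool goes at most 62.5 mm and 10.7 degrees, less where a joint would pass 70% of its speed; a pose out of reach is approached as far as the arm can. A call with a gripper value outside its range is refused whole. The fingers move at their own pace and stop on an object; "newtons" is the grip in N (left out, the last holds). Time passes only in rows, so rows that repeat a pose let the fingers close. It gives the time, the measured TCP pose, the force, the opening and the grip force at its end, in the units of the state.
- manip.get_obs(): the state, without advancing time (a new reading comes with each control period).
- manip.grab_frame(name): name is "scene" or "top" or "wrist"; returns the picture (384x512x3 uint8, red, green, blue); there is no depth.
- manip.camera_model(name): a dict with "mtx" (3x3 intrinsics, pixels), "dist_coeffs" ([k1, k2, p1, p2, k3] as OpenCV has them; the pictures are not rectified), "rvec" (rotation vector, rad) and "tvec" (3), from world to camera coordinates, as OpenCV has them; the wrist camera has in their place "hand_eye" (4x4, takes a point from camera to tool coordinates, whose origin is the TCP and whose axes are the flange's). Camera axes: x right, y down, z forward; pixel columns grow to the right and rows downward; lengths in m; the calibration is good to about 2 mm. A picture is of the moment at which its call begins: read the wrist's pose just before it. camera_model takes no time and is no camera call.
- manip.sign_off(): hands the job in; it is judged then, once.
The state is a dict: "time": time; "q": joint angles; "dq": joint speeds; "joint_torque": joint torques, N m; "tcp_pos": TCP position; "orientation": TCP orientation; "ft_force": force on the tool from outside, world axes, zero at the start; "ft_torque": the same for the moment, N m; "grip_width": finger opening in m; "gripper_force": force on a finger pad.
Only numpy, scipy, OpenCV 4.12 (cv2) and the standard library are available. Lean on these libraries where they do the work, as an engineer would, in place of code of your own. Each camera call takes 0.05 s, during which the arm holds its last target. There are 200 camera calls.

## Working session

There is one attempt and no reset: what is moved stays moved. The work goes in short steps, Python scripts to look and compute and a tool call to move; the robot and the scene stay as the last step left them, time stands still between calls to the robot, and variables do not carry over. Pictures are saved under pics/ and viewed, at most 14 in all, crops included, and the job is handed in when it is done.

Besides the shell and the picture viewer there is one more tool, called after ">>>" as name(argument=value, ...), one argument or row to a line, values as JSON. jog_arm: Moves the arm, as the interface text tells. Its arguments: {"type":"object","properties":{"commands":{"type":"array","items":{"type":"object","properties":{"x":{"type":"number"},"y":{"type":"number"},"z":{"type":"number"},"ax":{"type":"number"},"ay":{"type":"number"},"az":{"type":"number"},"jaw":{"type":"number"}}}},"newtons":{"type":"number"}},"required":["commands"]}

```bash
ls; mkdir -p pics; cat > h.py <<'E'
import numpy as np, cv2
from bench import manip
from scipy.spatial.transform import Rotation as R
def grab(name,fn=None):
    o=manip.get_obs(); im=manip.grab_frame(name)
    if fn: cv2.imwrite('pics/'+fn,im[:,:,::-1])
    return o,im
def cam(name,o=None):
    m=manip.camera_model(name); K=np.array(m['mtx']);D=np.array(m['dist_coeffs'])
    if 'rvec' in m:
        Rw=cv2.Rodrigues(np.array(m['rvec'],float))[0]; t=np.array(m['tvec']).ravel()
        return K,D,Rw.T,-Rw.T@t
    H=np.array(m['hand_eye']); T=np.eye(4); T[:3,:3]=R.from_euler('xyz',o['orientation']).as_matrix(); T[:3,3]=o['tcp_pos']
    A=T@H; return K,D,A[:3,:3],A[:3,3]
def ray(c,uv):
    K,D,Rc,p=c
    n=cv2.undistortPoints(np.array(uv,float).reshape(-1,1,2),K,D).reshape(-1,2)
    d=np.c_[n,np.ones(len(n))]@Rc.T
    return p,d
def onz(c,uv,z):
    p,d=ray(c,uv); return p+d*((z-p[2])/d[:,2])[:,None]
def proj(c,P):
    K,D,Rc,p=c
    return cv2.projectPoints(np.array(P,float).reshape(-1,3),cv2.Rodrigues(Rc.T)[0],-Rc.T@p,K,D)[0].reshape(-1,2)
E
python3 - <<'E'
from h import *
_,a=grab('top','t0.png');_,b=grab('scene','s0.png');
print(manip.get_obs(), manip.grip_point_offset)
for n in('top','scene'): print(cam(n)[2:])
print(manip.camera_model('wrist')['hand_eye'])
E
```

```text
pics
{'time': 0.1, 'q': array([-1.19358260e+00,  3.00426453e-01,  1.52151328e+00, -2.92119846e-05,
        1.32064848e+00, -6.66131214e-02]), 'dq': array([ 0.0006625 , -0.00170476, -0.00247375, -0.00029304,  0.00056058,
       -0.00248518]), 'joint_torque': array([ 1.24575065e-03, -5.32644618e+01, -3.53283978e+01,  7.10185105e-02,
        2.34759471e-02, -6.68941084e-05]), 'tcp_pos': array([ 0.23607177, -0.49651544,  0.20493949]), 'orientation': array([-3.14059742e+00, -3.80356814e-05,  4.43834078e-01]), 'ft_force': array([0.628667  , 1.14790944, 0.06021146]), 'ft_torque': array([ 0.00933437,  0.03340884, -0.03039269]), 'gripper_force': 0.0, 'grip_width': 0.0942384443756118} 0.0188
(array([[ 0.02041119, -0.98566778,  0.16745866],
       [-0.99964254, -0.01722704,  0.02044539],
       [-0.01726754, -0.16781612, -0.98566707]]), array([ 0.36455244, -0.03941035,  1.30570845]))
(array([[-0.60212553, -0.41636169,  0.68123989],
       [-0.79839499,  0.31057425, -0.51585761],
       [ 0.00320778, -0.85450955, -0.51942578]]), array([-0.41607356,  0.70071426,  0.82234505]))
[[-6.03612098e-04 -9.60625056e-01 -2.77847329e-01  8.05215782e-02]
 [ 9.99998521e-01 -1.32412439e-04 -1.71465567e-03 -1.09655748e-04]
 [ 1.61035076e-03 -2.77847953e-01  9.60623715e-01 -1.78294582e-01]
 [ 0.00000000e+00  0.00000000e+00  0.00000000e+00  1.00000000e+00]]
```

View pics/t0.png

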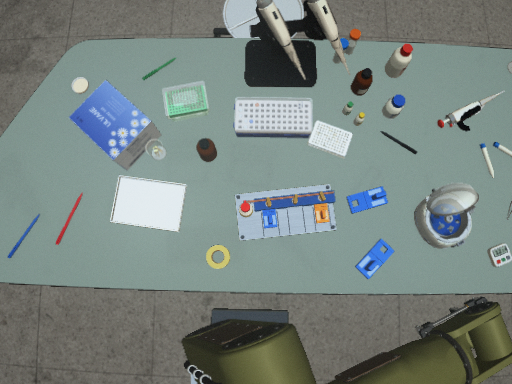

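View pics/s0.png

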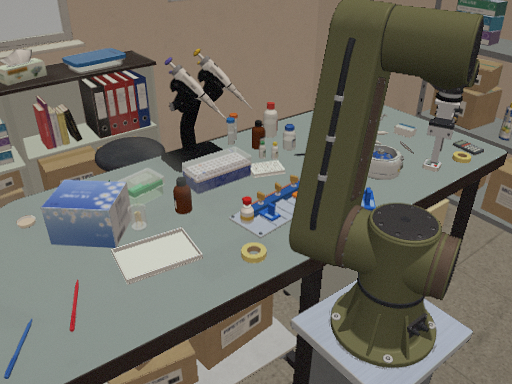

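The top view shows the cradle around (285,212), with blue (270,218) and orange (322,213) cassettes and lane 2 empty. The oiler cap is at (246,208), the tray at (148,203), the tape at (217,257), and the blue decoys lie to the right. Next I'll enlarge it.

```bash
python3 - <<'E'
from h import *
im=cv2.imread('pics/t0.png')
cv2.imwrite('pics/t0c.png',cv2.resize(im[170:255,225:345],None,fx=6.6,fy=6.6,interpolation=cv2.INTER_CUBIC))
c=cam('top')
hsv=cv2.cvtColor(im,cv2.COLOR_BGR2HSV)
def blobs(m,n):
    k,l,s,ce=cv2.connectedComponentsWithStats(m.astype(np.uint8))
    for i in range(1,k):
        if s[i,4]>15: print(n,s[i],ce[i].round(1))
H,S,V=cv2.split(hsv); reg=np.zeros(H.shape,bool); reg[175:245,230:340]=1
blobs(reg&((H<5)|(H>174))&(S>150),'red')
blobs(reg&(H>8)&(H<25)&(S>140),'orange')
blobs(reg&(H>105)&(H<125)&(S>130),'blue')
E
```

```text
red [241 201   9  11  70] [244.9 206.5]
orange [314 203  15  20 159] [321.  211.6]
blue [254 194  81  34 725] [287.4 206. ]
```

View pics/t0c.png

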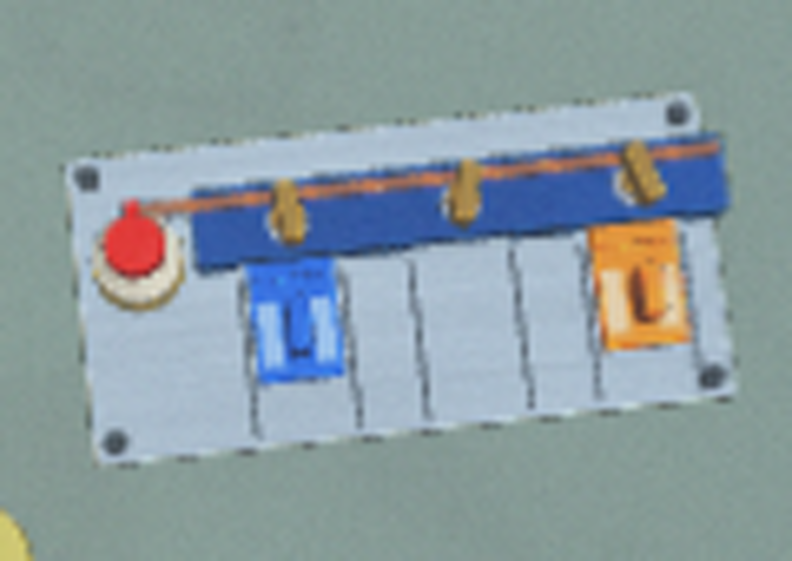

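The enlarged crop shows the plate corners at about (66,160), (697,95), (735,398) and (98,464). It also shows three brass heads, a blue cassette in lane 3 and an orange one in lane 1. I'll fit the cradle pose and predict where everything is.

```bash
python3 - <<'E'
from h import *
c=cam('top'); f=lambda L:np.array(L,float)/6.6+[225,170]-0.5+0.5/6.6
P=onz(c,f([(66,160),(697,95),(735,398),(98,464)]),.008)[:,:2]
L=np.array([(45,180),(45,-120),(-100,-120),(-100,180)])/1e3
a=P.mean(0);b=L.mean(0)
U,S,Vt=np.linalg.svd((L-b).T@(P-a)); Rm=(U@Vt).T
yaw=np.arctan2(Rm[1,0],Rm[0,0]); t=a-Rm@b
print('base',t,yaw, (P-(L@Rm.T+t))*1e3)
w=lambda x,y:t+Rm@np.array([x,y])
for n,x,y in(('oiler',-.01,.15),('b1',0,-.08),('b3',0,.08)): print(n,w(x,y))
print('oiler red',onz(c,f([(135,243)]),.09))
print('heads(top)',onz(c,f([(287,207),(465,190),(643,173)]),.076))
for n,q in(('blue',[(301,325)]),('or',[(646,294)])):
  X=onz(c,f(q),.05)[0,:2]; print(n,X,Rm.T@(X-t))
im=cv2.imread('pics/t0.png');H,S,V=cv2.split(cv2.cvtColor(im,cv2.COLOR_BGR2HSV))
m=((V>200)&(S<30)).astype(np.uint8)[150:250,90:205]
ct=max(cv2.findContours(m,0,2)[0],key=cv2.contourArea); r=cv2.minAreaRect(ct);print(r)
X=onz(c,cv2.boxPoints(r)+[90,150],.018);print('tray',X,X.mean(0))
for n,lo,hi,z in(('tape',(25,120,120),(34,255,255),.019),):
  m=cv2.inRange(cv2.merge([H,S,V]),lo,hi)[230:290,190:250];M=cv2.moments(m,True);print(n,onz(c,[(M['m10']/M['m00']+190,M['m01']/M['m00']+230)],z))
print('amber cap',onz(c,[(206,145)],.118),'beaker',onz(c,[(156,150)],.05))
E
```

```text
base [ 0.56755555 -0.14367872] 0.12121213915322329 [[-0.52888397  0.06641597]
 [-0.34600759 -0.06169791]
 [ 0.17135549  1.05392866]
 [ 0.70353608 -1.05864673]]
oiler [0.53949159 0.00401155]
b1 [ 0.57722879 -0.22309174]
b3 [ 0.5578823  -0.06426569]
oiler red [[0.53921746 0.00411716 0.09      ]]
heads(top) [[ 0.55861248 -0.06265464  0.076     ]
 [ 0.5676618  -0.14182597  0.076     ]
 [ 0.57673294 -0.22137183  0.076     ]]
blue [ 0.50892725 -0.0702274 ] [-0.04931672  0.08000147]
or [ 0.52568841 -0.22621573] [-0.05153996 -0.07686904]
((57.54270553588867, 52.61061096191406), (69.28227996826172, 48.092220306396484), 7.943472385406494)
tray [[0.49357402 0.42682123 0.018     ]
 [0.6454776  0.41673073 0.018     ]
 [0.61790104 0.19499761 0.018     ]
 [0.46900628 0.20873414 0.018     ]] [0.55648974 0.31182093 0.018     ]Traceback (most recent call last):
  File "<stdin>", line 20, in <module>
ZeroDivisionError: float division by zero
```

>>> jog_arm(
  commands=[
    {"x": 2, "y": 3.3, "az": -0.6, "jaw": 0},
    {"x": 4, "y": 6.6, "az": -1.2, "jaw": 0},
    {"x": 6, "y": 9.9, "az": -1.85, "jaw": 0},
    {"x": 8, "y": 13.2, "az": -1.85, "jaw": 0},
    {"x": 10, "y": 16.5, "z": -0.5, "az": -1.85, "jaw": 0},
    {"x": 12.13, "y": 20.02, "z": -1, "az": -1.85, "jaw": 0},
    {"x": 12.13, "y": 20.02, "z": -2, "az": -1.85, "jaw": 0},
    {"x": 12.13, "y": 20.02, "z": -4, "az": -1.85, "jaw": 0},
    {"x": 12.13, "y": 20.02, "z": -4, "az": -1.85, "jaw": 0},
    {"x": 12.13, "y": 20.02, "z": -4, "az": -1.85, "jaw": 0},
    {"x": 12.13, "y": 20.02, "z": -4, "az": -1.85, "jaw": 0},
    {"x": 12.13, "y": 20.02, "z": -4, "az": -1.85, "jaw": 0},
    {"x": 12.13, "y": 20.02, "z": -4, "az": -1.85, "jaw": 0},
    {"x": 12.13, "y": 20.02, "z": -4, "az": -1.85, "jaw": 0},
  ],
  newtons=30,
)

```text
invalid input
```

>>> jog_arm(
  commands=[
    {"x": 2.0, "y": 3.3, "z": 0.0, "ax": 0.0, "ay": 0.0, "az": -0.6, "jaw": 0.0},
  ],
  newtons=30,
)

```text
time: 0.22
tcp_pos: [0.2676, -0.444, 0.2045]
orientation: [-3.141, 0.0, 0.334]
ft_force: [1.7, 0.5, -0.3]
grip_width: 0.0876
gripper_force: 0.0
```

>>> jog_arm(
  commands=[
    {"x": 1.25, "y": 2.1, "az": -0.5, "jaw": 0},
    {"x": 2.5, "y": 4.2, "az": -1.0, "jaw": 0},
    {"x": 3.75, "y": 6.3, "az": -1.2, "jaw": 0},
    {"x": 5, "y": 8.4, "az": -1.2, "jaw": 0},
    {"x": 6, "y": 9.9, "az": -1.2, "jaw": 0},
    {"x": 6, "y": 9.9, "az": -1.2, "jaw": 0},
  ],
)

```text
invalid input
```

>>> jog_arm(
  commands=[
    {"x": 1.25, "y": 2.1, "z": 0.0, "ax": 0.0, "ay": 0.0, "az": -0.5, "jaw": 0.0},
    {"x": 2.5, "y": 4.2, "z": 0.0, "ax": 0.0, "ay": 0.0, "az": -1.0, "jaw": 0.0},
    {"x": 3.75, "y": 6.3, "z": 0.0, "ax": 0.0, "ay": 0.0, "az": -1.2, "jaw": 0.0},
    {"x": 5.0, "y": 8.4, "z": 0.0, "ax": 0.0, "ay": 0.0, "az": -1.2, "jaw": 0.0},
    {"x": 6.0, "y": 9.9, "z": 0.0, "ax": 0.0, "ay": 0.0, "az": -1.2, "jaw": 0.0},
    {"x": 6.0, "y": 9.9, "z": 0.0, "ax": 0.0, "ay": 0.0, "az": -1.2, "jaw": 0.0},
  ],
)

```text
time: 0.98
tcp_pos: [0.4194, -0.1937, 0.2052]
orientation: [-3.141, 0.0, 0.133]
ft_force: [0.0, -0.6, -0.0]
grip_width: 0.0274
gripper_force: 0.0
```

>>> jog_arm(
  commands=[
    {"x": 1.2, "y": 2.0, "z": 0.0, "ax": 0.0, "ay": 0.0, "az": 0.0, "jaw": 0.0},
    {"x": 2.4, "y": 4.0, "z": 0.0, "ax": 0.0, "ay": 0.0, "az": 0.0, "jaw": 0.0},
    {"x": 3.6, "y": 6.0, "z": -1.0, "ax": 0.0, "ay": 0.0, "az": 0.0, "jaw": 0.0},
    {"x": 4.8, "y": 7.9, "z": -2.0, "ax": 0.0, "ay": 0.0, "az": 0.0, "jaw": 0.0},
    {"x": 4.8, "y": 7.9, "z": -3.8, "ax": 0.0, "ay": 0.0, "az": 0.0, "jaw": 0.0},
    {"x": 4.8, "y": 7.9, "z": -4.0, "ax": 0.0, "ay": 0.0, "az": 0.0, "jaw": 0.0},
    {"x": 4.8, "y": 7.9, "z": -4.0, "ax": 0.0, "ay": 0.0, "az": 0.0, "jaw": 0.0},
  ],
)

```text
time: 1.85
tcp_pos: [0.5388, 0.0006, 0.1065]
orientation: [3.141, -0.001, 0.128]
ft_force: [1.2, -0.3, 0.2]
grip_width: 0.0002
gripper_force: 0.0
```

>>> jog_arm(
  commands=[
    {"x": 0.0, "y": 0.0, "z": -0.4, "ax": 0.0, "ay": 0.0, "az": 0.0, "jaw": 0.0},
    {"x": 0.0, "y": 0.0, "z": -0.6, "ax": 0.0, "ay": 0.0, "az": 0.0, "jaw": 0.0},
    {"x": 0.0, "y": 0.0, "z": -0.75, "ax": 0.0, "ay": 0.0, "az": 0.0, "jaw": 0.0},
    {"x": 0.0, "y": 0.0, "z": -0.85, "ax": 0.0, "ay": 0.0, "az": 0.0, "jaw": 0.0},
    {"x": 0.0, "y": 0.0, "z": -0.85, "ax": 0.0, "ay": 0.0, "az": 0.0, "jaw": 0.0},
  ],
)

```text
time: 2.48
tcp_pos: [0.5387, 0.0014, 0.0845]
orientation: [3.141, -0.0, 0.13]
ft_force: [-1.4, -3.9, 6.1]
grip_width: 0.0004
gripper_force: 2.8
```

>>> jog_arm(
  commands=[
    {"x": 0.0, "y": 0.0, "z": -0.08, "ax": 0.0, "ay": 0.0, "az": 0.0, "jaw": 0.0},
    {"x": 0.0, "y": 0.0, "z": -0.16, "ax": 0.0, "ay": 0.0, "az": 0.0, "jaw": 0.0},
    {"x": 0.0, "y": 0.0, "z": -0.16, "ax": 0.0, "ay": 0.0, "az": 0.0, "jaw": 0.0},
    {"x": 0.0, "y": 0.0, "z": -0.16, "ax": 0.0, "ay": 0.0, "az": 0.0, "jaw": 0.0},
  ],
)

```text
time: 2.98
tcp_pos: [0.539, 0.0014, 0.0829]
orientation: [3.141, -0.002, 0.13]
ft_force: [-13.9, -3.6, 31.6]
grip_width: 0.0008
gripper_force: 15.7
```

>>> jog_arm(
  commands=[
    {"x": 0.0, "y": 0.0, "z": 0.3, "ax": 0.0, "ay": 0.0, "az": 0.0, "jaw": 0.0},
    {"x": 0.0, "y": 0.0, "z": 1.0, "ax": 0.0, "ay": 0.0, "az": 0.0, "jaw": 0.0},
    {"x": 0.0, "y": 0.0, "z": 2.5, "ax": 0.0, "ay": 0.0, "az": 0.0, "jaw": 0.0},
    {"x": 0.4, "y": -1.4, "z": 3.0, "ax": 0.0, "ay": 0.0, "az": 0.0, "jaw": 0.4},
    {"x": 0.76, "y": -2.72, "z": 3.0, "ax": 0.0, "ay": 0.0, "az": 0.0, "jaw": 0.4},
    {"x": 0.76, "y": -2.72, "z": 3.0, "ax": 0.0, "ay": 0.0, "az": 0.0, "jaw": 0.4},
    {"x": 0.76, "y": -2.72, "z": 3.0, "ax": 0.0, "ay": 0.0, "az": 0.0, "jaw": 0.4},
  ],
)

```text
time: 3.85
tcp_pos: [0.5574, -0.0657, 0.1553]
orientation: [-3.141, 0.0, 0.13]
ft_force: [0.1, 1.0, 0.4]
grip_width: 0.036
gripper_force: 0.0
```

```bash
python3 - <<'E'
from h import *
o,im=grab('wrist','w1.png'); print(o['time'],o['tcp_pos'],o['orientation'],o['ft_force'])
c=cam('wrist',o); m=np.array([0.56755,-.14368]);Rm=np.array([[np.cos(.1212),-np.sin(.1212)],[np.sin(.1212),np.cos(.1212)]])
for n,x,y,z in(('oiler',-.01,.15,.09),('h3',0,.08,.076),('h2',0,0,.076),('fin3',-.05,.08,.054)):
  print(n,proj(c,[*(m+Rm@[x,y]),z]))
E
```

```text
3.85 [ 0.55735243 -0.06570225  0.15530969] [-3.14118454e+00  2.10168854e-04  1.29620846e-01] [0.08536015 0.97675309 0.38935713]
oiler [[179.63887233 209.96111763]]
h3 [[260.4484671  194.82939754]]
h2 [[348.94665508 195.532953  ]]
fin3 [[260.22663851 235.24452094]]
```

View pics/w1.png

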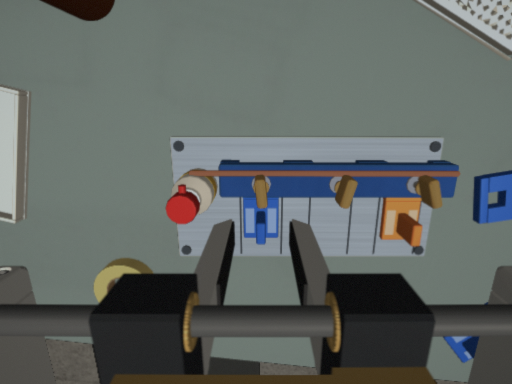

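The wrist view shows the oiler cap back up at (183,207), heads at (261,192), (346,192) and (428,192), and fin 3 at (261,225). I'll enlarge it to read the head yaws.

```bash
python3 - <<'E'
from h import *
im=cv2.imread('pics/w1.png')
cv2.imwrite('pics/w1c.png',np.hstack([cv2.resize(im[165:250,a:b],None,fx=7,fy=7,interpolation=cv2.INTER_CUBIC) for a,b in((235,290),(390,448))]))
E
```

```text
(no output)
```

View pics/w1c.png

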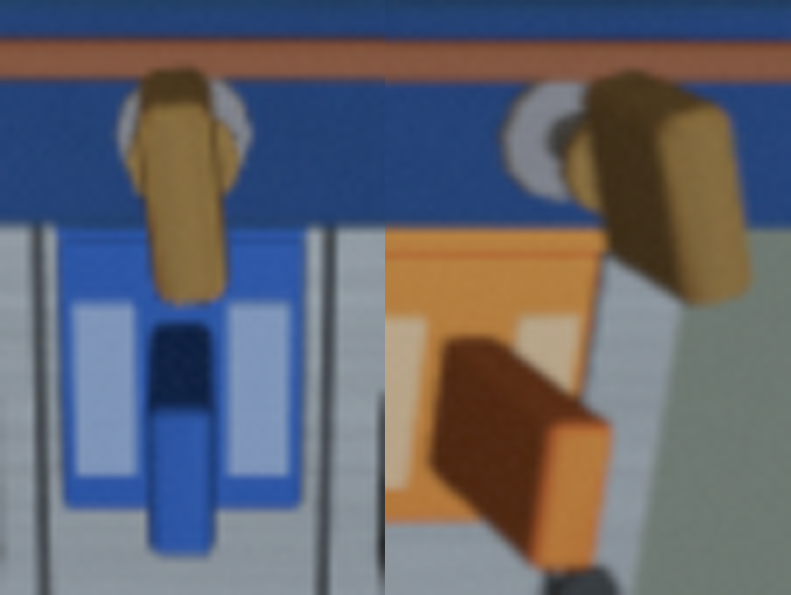

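The crop shows head 3's top face running (175,103)→(190,298) and head 1's (697,112)→(717,300). The fin tops are at (181,478) and (571,497). Now I'll convert these to world positions.

```bash
python3 - <<'E'
from h import *
o=dict(tcp_pos=np.array([ 0.55735243,-0.06570225,0.15530969]),orientation=[-3.14118454e+00,2.10168854e-04,1.29620846e-01])
c=cam('wrist',o)
f3=lambda L:np.array(L,float)/7+[235,165]-.5+.07
f1=lambda L:(np.array(L,float)-[385,0])/7+[390,165]-.5+.07
def ln(n,L,z):
  P=onz(c,L,z)[:,:2]; d=P[0]-P[1]; print(n,P.mean(0).round(4),'len',np.hypot(*d).round(4),'yaw',np.arctan2(d[1],d[0]).round(3))
ln('h3',f3([(175,103),(190,298)]),.076)
ln('h1',f1([(697,112),(717,300)]),.076)
ln('fin3',f3([(180,405),(181,550)]),.054)
ln('fin1',f1([(579,425),(564,568)]),.054)
E
```

```text
h3 [ 0.5592 -0.0643] len 0.0263 yaw 0.202
h1 [ 0.579  -0.2213] len 0.0263 yaw 0.388
fin3 [ 0.5108 -0.0701] len 0.0229 yaw 0.134
fin1 [ 0.5284 -0.2286] len 0.0228 yaw 0.179
```

>>> jog_arm(
  commands=[
    {"x": 0.04, "y": 0.06, "z": -1.0, "ax": 0.0, "ay": 0.0, "az": 0.4, "jaw": 0.4},
    {"x": 0.04, "y": 0.06, "z": -2.0, "ax": 0.0, "ay": 0.0, "az": 0.4, "jaw": 0.4},
    {"x": 0.04, "y": 0.06, "z": -3.0, "ax": 0.0, "ay": 0.0, "az": 0.4, "jaw": 0.4},
    {"x": 0.04, "y": 0.06, "z": -4.0, "ax": 0.0, "ay": 0.0, "az": 0.4, "jaw": 0.4},
    {"x": 0.04, "y": 0.06, "z": -4.4, "ax": 0.0, "ay": 0.0, "az": 0.4, "jaw": 0.4},
    {"x": 0.04, "y": 0.06, "z": -4.4, "ax": 0.0, "ay": 0.0, "az": 0.4, "jaw": 0.4},
  ],
  newtons=60,
)

```text
time: 4.65
tcp_pos: [0.5584, -0.0643, 0.0452]
orientation: [-3.141, 0.001, 0.2]
ft_force: [-0.9, -0.1, -0.3]
grip_width: 0.0375
gripper_force: 0.0
```

>>> jog_arm(
  commands=[
    {"x": 0.0, "y": 0.0, "z": 0.0, "ax": 0.0, "ay": 0.0, "az": 0.0, "jaw": 0.0},
    {"x": 0.0, "y": 0.0, "z": 0.0, "ax": 0.0, "ay": 0.0, "az": 0.0, "jaw": 0.0},
    {"x": 0.0, "y": 0.0, "z": 0.0, "ax": 0.0, "ay": 0.0, "az": 0.0, "jaw": 0.0},
    {"x": 0.0, "y": 0.0, "z": 0.0, "ax": 0.0, "ay": 0.0, "az": 0.0, "jaw": 0.0},
    {"x": 0.0, "y": 0.0, "z": 0.0, "ax": 0.0, "ay": 0.0, "az": 0.0, "jaw": 0.0},
  ],
)

```text
time: 5.28
tcp_pos: [0.5587, -0.0648, 0.0455]
orientation: [3.141, -0.001, 0.2]
ft_force: [1.3, 0.2, 2.1]
grip_width: 0.0095
gripper_force: 59.9
```

>>> jog_arm(
  commands=[
    {"x": 0.0, "y": 0.0, "z": 0.02, "ax": 0.0, "ay": 0.0, "az": 0.9, "jaw": 0.0},
    {"x": 0.0, "y": 0.0, "z": 0.04, "ax": 0.0, "ay": 0.0, "az": 1.8, "jaw": 0.0},
    {"x": 0.0, "y": 0.0, "z": 0.06, "ax": 0.0, "ay": 0.0, "az": 2.7, "jaw": 0.0},
    {"x": 0.0, "y": 0.0, "z": 0.08, "ax": 0.0, "ay": 0.0, "az": 3.6, "jaw": 0.0},
    {"x": 0.0, "y": 0.0, "z": 0.1, "ax": 0.0, "ay": 0.0, "az": 4.5, "jaw": 0.0},
  ],
)

```text
time: 5.9
tcp_pos: [0.5587, -0.0648, 0.0477]
orientation: [3.141, -0.0, 0.99]
ft_force: [0.9, -0.5, -0.8]
grip_width: 0.0094
gripper_force: 60.0
```

>>> jog_arm(
  commands=[
    {"x": 0.0, "y": 0.0, "z": 0.02, "ax": 0.0, "ay": 0.0, "az": 0.9, "jaw": 0.0},
    {"x": 0.0, "y": 0.0, "z": 0.04, "ax": 0.0, "ay": 0.0, "az": 1.8, "jaw": 0.0},
    {"x": 0.0, "y": 0.0, "z": 0.055, "ax": 0.0, "ay": 0.0, "az": 2.5, "jaw": 0.0},
    {"x": 0.0, "y": 0.0, "z": 0.075, "ax": 0.0, "ay": 0.0, "az": 1.5, "jaw": 0.0},
    {"x": 0.0, "y": 0.0, "z": 0.097, "ax": 0.0, "ay": 0.0, "az": 0.5, "jaw": 0.0},
    {"x": 0.0, "y": 0.0, "z": 0.119, "ax": 0.0, "ay": 0.0, "az": -0.5, "jaw": 0.0},
    {"x": 0.0, "y": 0.0, "z": 0.141, "ax": 0.0, "ay": 0.0, "az": -1.5, "jaw": 0.0},
    {"x": 0.0, "y": 0.0, "z": 0.163, "ax": 0.0, "ay": 0.0, "az": -2.5, "jaw": 0.0},
    {"x": 0.0, "y": 0.0, "z": 0.185, "ax": 0.0, "ay": 0.0, "az": -3.5, "jaw": 0.0},
    {"x": 0.0, "y": 0.0, "z": 0.207, "ax": 0.0, "ay": 0.0, "az": -4.5, "jaw": 0.0},
    {"x": 0.0, "y": 0.0, "z": 0.229, "ax": 0.0, "ay": 0.0, "az": -5.5, "jaw": 0.0},
    {"x": 0.0, "y": 0.0, "z": 0.251, "ax": 0.0, "ay": 0.0, "az": -6.5, "jaw": 0.0},
    {"x": 0.0, "y": 0.0, "z": 0.273, "ax": 0.0, "ay": 0.0, "az": -7.5, "jaw": 0.0},
    {"x": 0.0, "y": 0.0, "z": 0.295, "ax": 0.0, "ay": 0.0, "az": -8.5, "jaw": 0.0},
    {"x": 0.0, "y": 0.0, "z": 0.317, "ax": 0.0, "ay": 0.0, "az": -9.5, "jaw": 0.0},
    {"x": 0.0, "y": 0.0, "z": 0.339, "ax": 0.0, "ay": 0.0, "az": -10.5, "jaw": 0.0},
    {"x": 0.0, "y": 0.0, "z": 0.36, "ax": 0.0, "ay": 0.0, "az": -11.5, "jaw": 0.0},
  ],
)

```text
time: 8.02
tcp_pos: [0.5585, -0.0646, 0.0565]
orientation: [3.142, 0.0, -1.028]
ft_force: [0.3, 1.1, -0.9]
grip_width: 0.0097
gripper_force: 59.8
```

>>> jog_arm(
  commands=[
    {"x": 0.0, "y": 0.0, "z": 0.02, "ax": 0.0, "ay": 0.0, "az": 1.0, "jaw": 0.0},
    {"x": 0.0, "y": 0.0, "z": 0.042, "ax": 0.0, "ay": 0.0, "az": 2.0, "jaw": 0.0},
    {"x": 0.0, "y": 0.0, "z": 0.064, "ax": 0.0, "ay": 0.0, "az": 3.0, "jaw": 0.0},
    {"x": 0.0, "y": 0.0, "z": 0.086, "ax": 0.0, "ay": 0.0, "az": 4.0, "jaw": 0.0},
    {"x": 0.0, "y": 0.0, "z": 0.108, "ax": 0.0, "ay": 0.0, "az": 5.0, "jaw": 0.0},
    {"x": 0.0, "y": 0.0, "z": 0.13, "ax": 0.0, "ay": 0.0, "az": 6.0, "jaw": 0.0},
    {"x": 0.0, "y": 0.0, "z": 0.152, "ax": 0.0, "ay": 0.0, "az": 7.0, "jaw": 0.0},
    {"x": 0.0, "y": 0.0, "z": 0.174, "ax": 0.0, "ay": 0.0, "az": 8.0, "jaw": 0.0},
    {"x": 0.0, "y": 0.0, "z": 0.196, "ax": 0.0, "ay": 0.0, "az": 9.0, "jaw": 0.0},
    {"x": 0.0, "y": 0.0, "z": 0.218, "ax": 0.0, "ay": 0.0, "az": 10.0, "jaw": 0.0},
    {"x": 0.0, "y": 0.0, "z": 0.24, "ax": 0.0, "ay": 0.0, "az": 11.0, "jaw": 0.0},
    {"x": 0.0, "y": 0.0, "z": 0.262, "ax": 0.0, "ay": 0.0, "az": 12.0, "jaw": 0.0},
    {"x": 0.0, "y": 0.0, "z": 0.284, "ax": 0.0, "ay": 0.0, "az": 13.0, "jaw": 0.0},
    {"x": 0.0, "y": 0.0, "z": 0.305, "ax": 0.0, "ay": 0.0, "az": 14.0, "jaw": 0.0},
    {"x": 0.0, "y": 0.0, "z": 0.305, "ax": 0.0, "ay": 0.0, "az": 14.0, "jaw": 0.0},
  ],
)

```text
time: 9.9
tcp_pos: [0.5586, -0.065, 0.0643]
orientation: [3.141, 0.0, 1.42]
ft_force: [1.6, -1.9, -1.9]
grip_width: 0.0095
gripper_force: 60.0
```

>>> jog_arm(
  commands=[
    {"x": 0.0, "y": 0.0, "z": 0.0, "ax": 0.0, "ay": 0.0, "az": 0.0, "jaw": 0.35},
    {"x": 0.0, "y": 0.0, "z": 0.0, "ax": 0.0, "ay": 0.0, "az": 0.0, "jaw": 0.35},
    {"x": 0.0, "y": 0.0, "z": 0.0, "ax": 0.0, "ay": 0.0, "az": 0.0, "jaw": 0.35},
    {"x": 0.0, "y": 0.0, "z": 1.0, "ax": 0.0, "ay": 0.0, "az": 0.0, "jaw": 0.35},
    {"x": 0.0, "y": 0.0, "z": 2.0, "ax": 0.0, "ay": 0.0, "az": -1.0, "jaw": 0.4},
    {"x": 0.0, "y": 0.0, "z": 3.0, "ax": 0.0, "ay": 0.0, "az": -2.0, "jaw": 0.4},
    {"x": 0.0, "y": 0.0, "z": 3.64, "ax": 0.0, "ay": 0.0, "az": -3.0, "jaw": 0.4},
    {"x": 0.0, "y": 0.0, "z": 3.64, "ax": 0.0, "ay": 0.0, "az": -4.0, "jaw": 0.4},
    {"x": 0.0, "y": 0.0, "z": 3.64, "ax": 0.0, "ay": 0.0, "az": -5.0, "jaw": 0.4},
    {"x": 0.0, "y": 0.0, "z": 3.64, "ax": 0.0, "ay": 0.0, "az": -6.0, "jaw": 0.4},
    {"x": 0.0, "y": 0.0, "z": 3.64, "ax": 0.0, "ay": 0.0, "az": -7.0, "jaw": 0.4},
    {"x": 0.0, "y": 0.0, "z": 3.64, "ax": 0.0, "ay": 0.0, "az": -7.4, "jaw": 0.4},
    {"x": 0.0, "y": 0.0, "z": 3.64, "ax": 0.0, "ay": 0.0, "az": -7.4, "jaw": 0.4},
  ],
)

```text
time: 11.52
tcp_pos: [0.5585, -0.0647, 0.1553]
orientation: [-3.142, 0.0, 0.13]
ft_force: [0.8, -0.1, 0.1]
grip_width: 0.0378
gripper_force: 0.0
```

```bash
python3 - <<'E'
from h import *
o,im=grab('wrist'); print(o['time'],o['tcp_pos'],o['orientation'])
_,s=grab('scene')
a=cv2.resize(im[150:260,225:315,::-1],None,fx=5,fy=5,interpolation=cv2.INTER_CUBIC)
b=cv2.resize(s[170:230,230:290,::-1],(350,350),interpolation=cv2.INTER_CUBIC)
b=np.vstack([b,np.zeros((200,350,3),np.uint8)]); cv2.imwrite('pics/w2c.png',np.hstack([a,b[:550]]))
E
```

```text
11.525 [ 0.55851796 -0.06472744  0.15530548] [-3.14153300e+00  4.49177323e-05  1.29641631e-01]
```

View pics/w2c.png

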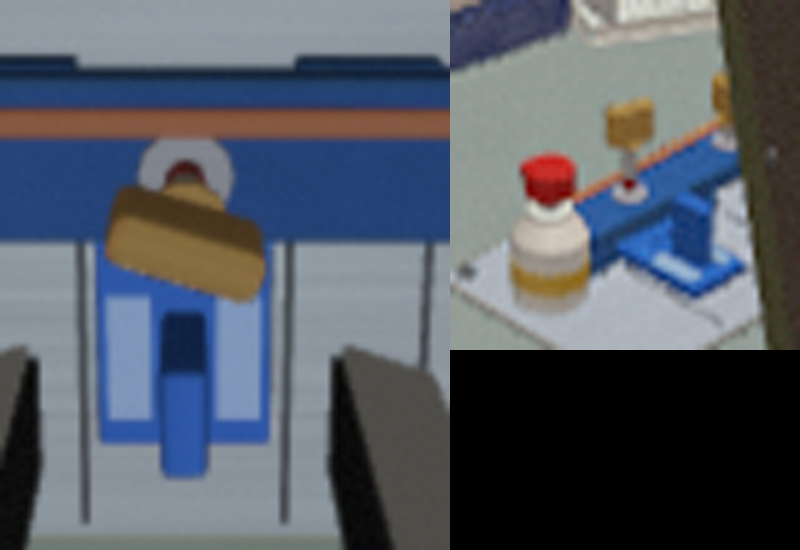

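>>> jog_arm(
  commands=[
    {"x": -1.96, "y": -0.22, "z": 0.0, "ax": 0.0, "ay": 0.0, "az": -0.05, "jaw": 0.4},
    {"x": -1.96, "y": -0.22, "z": -2.0, "ax": 0.0, "ay": 0.0, "az": -0.05, "jaw": 0.4},
    {"x": -1.96, "y": -0.22, "z": -4.0, "ax": 0.0, "ay": 0.0, "az": -0.05, "jaw": 0.4},
    {"x": -1.96, "y": -0.22, "z": -5.0, "ax": 0.0, "ay": 0.0, "az": -0.05, "jaw": 0.4},
    {"x": -1.96, "y": -0.22, "z": -5.27, "ax": 0.0, "ay": 0.0, "az": -0.05, "jaw": 0.4},
    {"x": -1.96, "y": -0.22, "z": -5.27, "ax": 0.0, "ay": 0.0, "az": -0.05, "jaw": 0.0},
    {"x": -1.96, "y": -0.22, "z": -5.27, "ax": 0.0, "ay": 0.0, "az": -0.05, "jaw": 0.0},
    {"x": -1.96, "y": -0.22, "z": -5.27, "ax": 0.0, "ay": 0.0, "az": -0.05, "jaw": 0.0},
    {"x": -1.96, "y": -0.22, "z": -5.27, "ax": 0.0, "ay": 0.0, "az": -0.05, "jaw": 0.0},
    {"x": -1.96, "y": -0.22, "z": -5.27, "ax": 0.0, "ay": 0.0, "az": -0.05, "jaw": 0.0},
  ],
  newtons=40,
)

```text
time: 12.88
tcp_pos: [0.51, -0.0704, 0.0244]
orientation: [3.141, -0.001, 0.121]
ft_force: [-1.3, 0.2, 6.8]
grip_width: 0.0097
gripper_force: 40.0
```

>>> jog_arm(
  commands=[
    {"x": -0.2, "y": -0.024, "z": 0.01, "ax": 0.0, "ay": 0.0, "az": 0.0, "jaw": 0.0},
    {"x": -0.5, "y": -0.06, "z": 0.01, "ax": 0.0, "ay": 0.0, "az": 0.0, "jaw": 0.0},
    {"x": -0.8, "y": -0.097, "z": 0.01, "ax": 0.0, "ay": 0.0, "az": 0.0, "jaw": 0.0},
    {"x": -1.1, "y": -0.134, "z": 0.01, "ax": 0.0, "ay": 0.0, "az": 0.0, "jaw": 0.0},
    {"x": -1.5, "y": -0.18, "z": 0.01, "ax": 0.0, "ay": 0.0, "az": 0.0, "jaw": 0.0},
    {"x": -1.9, "y": -0.23, "z": 0.01, "ax": 0.0, "ay": 0.0, "az": 0.0, "jaw": 0.0},
    {"x": -2.0, "y": -0.24, "z": 0.01, "ax": 0.0, "ay": 0.0, "az": 0.0, "jaw": 0.0},
    {"x": -2.0, "y": -0.24, "z": 0.01, "ax": 0.0, "ay": 0.0, "az": 0.0, "jaw": 0.0},
  ],
)

```text
time: 13.88
tcp_pos: [0.4594, -0.0765, 0.0244]
orientation: [3.141, -0.001, 0.121]
ft_force: [1.6, 0.5, 9.9]
grip_width: 0.0098
gripper_force: 40.0
```

>>> jog_arm(
  commands=[
    {"x": 0.0, "y": 0.0, "z": 0.6, "ax": 0.0, "ay": 0.0, "az": 0.0, "jaw": 0.0},
    {"x": 0.0, "y": 0.0, "z": 1.6, "ax": 0.0, "ay": 0.0, "az": 0.0, "jaw": 0.0},
    {"x": 0.0, "y": 0.0, "z": 3.0, "ax": 0.0, "ay": 0.0, "az": 0.0, "jaw": 0.0},
    {"x": 0.0, "y": 0.0, "z": 4.2, "ax": 0.0, "ay": 0.0, "az": 0.0, "jaw": 0.0},
    {"x": 0.0, "y": 0.0, "z": 4.8, "ax": 0.0, "ay": 0.0, "az": 0.0, "jaw": 0.0},
    {"x": 0.0, "y": 0.0, "z": 4.8, "ax": 0.0, "ay": 0.0, "az": 0.0, "jaw": 0.0},
  ],
)

```text
time: 14.62
tcp_pos: [0.4595, -0.0763, 0.1442]
orientation: [3.141, -0.001, 0.121]
ft_force: [0.6, -0.1, -1.0]
grip_width: 0.0101
gripper_force: 40.0
```

```bash
cat > tray.py <<'E'
from h import *
_,im=grab('top','t_last.png'); c=cam('top')
h=cv2.cvtColor(im,cv2.COLOR_RGB2HSV)
m=((h[...,2]>195)&(h[...,1]<32)).astype(np.uint8); m[:,:60]=0; m[:,225:]=0; m[:160]=0; m[280:]=0
m=cv2.morphologyEx(m,cv2.MORPH_OPEN,np.ones((3,3)))
ct=max(cv2.findContours(m,0,2)[0],key=cv2.contourArea); B=cv2.boxPoints(cv2.minAreaRect(cv2.convexHull(ct)))
X=onz(c,B,.014)[:,:2]; d=[X[1]-X[0],X[2]-X[1]]; L=[np.hypot(*e) for e in d]
l=d[int(np.argmax(L))]; l=l*np.sign(l[1]); ctr=X.mean(0); yaw=np.arctan2(l[1],l[0])-np.pi/2
print('tray',ctr.round(4),'yaw',yaw.round(3),'sides',np.round(L,4))
Rm=np.array([[np.cos(yaw),-np.sin(yaw)],[np.sin(yaw),np.cos(yaw)]])
for s in(-.05,.05): print('TCP for slot',s,(ctr+Rm@[-.021,s]).round(4))
print(manip.get_obs()['time'],'beaker/amber',onz(c,[(206,145)],.118)[0],onz(c,[(156,150)],.06)[0],onz(c,[(217,257)],.019)[0])
E
python3 tray.py
```

```text
tray [0.5558 0.3093] yaw -0.127 sides [0.1512 0.2171]
TCP for slot -0.05 [0.5287 0.2623]
TCP for slot 0.05 [0.5413 0.3615]
14.675 beaker/amber [0.71394507 0.12124943 0.118     ] [0.71347364 0.28322283 0.06      ] [0.3934207  0.08786836 0.019     ]
```

View pics/t_last.png

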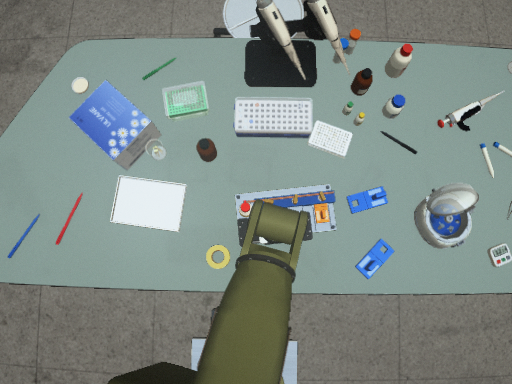

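>>> jog_arm(
  commands=[
    {"x": 0.4, "y": 2.2, "z": 0.0, "ax": 0.0, "ay": 0.0, "az": -0.2, "jaw": 0.0},
    {"x": 0.8, "y": 4.4, "z": 0.0, "ax": 0.0, "ay": 0.0, "az": -0.4, "jaw": 0.0},
    {"x": 1.2, "y": 6.6, "z": 0.0, "ax": 0.0, "ay": 0.0, "az": -0.6, "jaw": 0.0},
    {"x": 1.6, "y": 8.8, "z": 0.0, "ax": 0.0, "ay": 0.0, "az": -0.8, "jaw": 0.0},
    {"x": 2.0, "y": 11.0, "z": 0.0, "ax": 0.0, "ay": 0.0, "az": -1.0, "jaw": 0.0},
    {"x": 2.4, "y": 13.2, "z": 0.0, "ax": 0.0, "ay": 0.0, "az": -1.2, "jaw": 0.0},
    {"x": 2.8, "y": 15.4, "z": 0.0, "ax": 0.0, "ay": 0.0, "az": -1.32, "jaw": 0.0},
    {"x": 3.1, "y": 17.0, "z": 0.0, "ax": 0.0, "ay": 0.0, "az": -1.32, "jaw": 0.0},
    {"x": 3.27, "y": 17.5, "z": 0.0, "ax": 0.0, "ay": 0.0, "az": -1.32, "jaw": 0.0},
    {"x": 3.27, "y": 17.5, "z": -1.5, "ax": 0.0, "ay": 0.0, "az": -1.32, "jaw": 0.0},
    {"x": 3.27, "y": 17.5, "z": -2.5, "ax": 0.0, "ay": 0.0, "az": -1.32, "jaw": 0.0},
    {"x": 3.27, "y": 17.5, "z": -2.5, "ax": 0.0, "ay": 0.0, "az": -1.32, "jaw": 0.0},
  ],
)

```text
time: 16.18
tcp_pos: [0.5403, 0.3597, 0.0786]
orientation: [3.138, 0.004, -0.11]
ft_force: [0.2, 0.8, -0.8]
grip_width: 0.0096
gripper_force: 40.0
```

```bash
python3 - <<'E'
from h import *
o,im=grab('wrist','w3.png'); print(o['time'],o['tcp_pos'],o['orientation'],o['grip_width'])
E
```

```text
16.175 [0.54028148 0.35973744 0.07862233] [ 3.13847381  0.00407398 -0.11017574] 0.009571433249548898
```

View pics/w3.png

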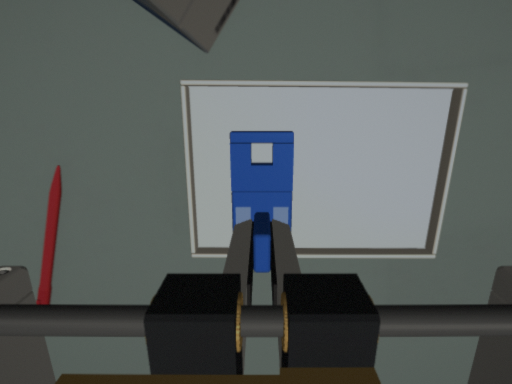

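The blue cassette hangs level over the left half of the tray (plate around (262,180), tray spanning columns 185–460). I'll lower it now.

>>> jog_arm(
  commands=[
    {"x": 0.0, "y": 0.0, "z": -0.8, "ax": 0.0, "ay": 0.0, "az": 0.0, "jaw": 0.0},
    {"x": 0.0, "y": 0.0, "z": -1.6, "ax": 0.0, "ay": 0.0, "az": 0.0, "jaw": 0.0},
    {"x": 0.0, "y": 0.0, "z": -2.1, "ax": 0.0, "ay": 0.0, "az": 0.0, "jaw": 0.0},
    {"x": 0.0, "y": 0.0, "z": -2.3, "ax": 0.0, "ay": 0.0, "az": 0.0, "jaw": 0.0},
    {"x": 0.0, "y": 0.0, "z": -2.36, "ax": 0.0, "ay": 0.0, "az": 0.0, "jaw": 0.0},
    {"x": 0.0, "y": 0.0, "z": -2.4, "ax": 0.0, "ay": 0.0, "az": 0.0, "jaw": 0.0},
    {"x": 0.0, "y": 0.0, "z": -2.4, "ax": 0.0, "ay": 0.0, "az": 0.0, "jaw": 0.0},
  ],
)

```text
time: 17.1
tcp_pos: [0.5415, 0.3614, 0.0217]
orientation: [-3.141, -0.001, -0.109]
ft_force: [0.2, -0.2, -0.5]
grip_width: 0.0093
gripper_force: 40.0
```

>>> jog_arm(
  commands=[
    {"x": 0.0, "y": 0.0, "z": -0.04, "ax": 0.0, "ay": 0.0, "az": 0.0, "jaw": 0.0},
    {"x": 0.0, "y": 0.0, "z": -0.08, "ax": 0.0, "ay": 0.0, "az": 0.0, "jaw": 0.0},
    {"x": 0.0, "y": 0.0, "z": -0.08, "ax": 0.0, "ay": 0.0, "az": 0.0, "jaw": 0.0},
  ],
)

```text
time: 17.48
tcp_pos: [0.5414, 0.3613, 0.0204]
orientation: [-3.141, -0.001, -0.109]
ft_force: [-3.9, -2.5, 8.9]
grip_width: 0.0101
gripper_force: 40.0
```

>>> jog_arm(
  commands=[
    {"x": 0.0, "y": 0.0, "z": 0.0, "ax": 0.0, "ay": 0.0, "az": 0.0, "jaw": 0.3},
    {"x": 0.0, "y": 0.0, "z": 0.0, "ax": 0.0, "ay": 0.0, "az": 0.0, "jaw": 0.3},
    {"x": 0.0, "y": 0.0, "z": 0.0, "ax": 0.0, "ay": 0.0, "az": 0.0, "jaw": 0.3},
    {"x": 0.0, "y": 0.0, "z": 1.0, "ax": 0.0, "ay": 0.0, "az": 0.0, "jaw": 0.3},
    {"x": 0.0, "y": 0.0, "z": 3.0, "ax": 0.0, "ay": 0.0, "az": 0.0, "jaw": 0.3},
    {"x": 0.0, "y": 0.0, "z": 5.3, "ax": 0.0, "ay": 0.0, "az": 0.0, "jaw": 0.3},
    {"x": 0.0, "y": -2.0, "z": 5.3, "ax": 0.0, "ay": 0.0, "az": 0.3, "jaw": 0.3},
    {"x": 0.2, "y": -4.4, "z": 5.3, "ax": 0.0, "ay": 0.0, "az": 0.6, "jaw": 0.3},
    {"x": 0.4, "y": -6.8, "z": 5.3, "ax": 0.0, "ay": 0.0, "az": 0.9, "jaw": 0.3},
    {"x": 0.6, "y": -9.2, "z": 5.3, "ax": 0.0, "ay": 0.0, "az": 1.2, "jaw": 0.3},
    {"x": 0.8, "y": -11.6, "z": 5.3, "ax": 0.0, "ay": 0.0, "az": 1.5, "jaw": 0.4},
    {"x": 1.0, "y": -14.0, "z": 5.3, "ax": 0.0, "ay": 0.0, "az": 1.8, "jaw": 0.4},
    {"x": 1.2, "y": -16.4, "z": 5.3, "ax": 0.0, "ay": 0.0, "az": 2.1, "jaw": 0.4},
    {"x": 1.3, "y": -18.8, "z": 5.3, "ax": 0.0, "ay": 0.0, "az": 2.4, "jaw": 0.4},
    {"x": 1.4, "y": -21.2, "z": 5.3, "ax": 0.0, "ay": 0.0, "az": 2.7, "jaw": 0.4},
    {"x": 1.44, "y": -23.0, "z": 5.3, "ax": 0.0, "ay": 0.0, "az": 2.86, "jaw": 0.4},
    {"x": 1.44, "y": -23.34, "z": 5.3, "ax": 0.0, "ay": 0.0, "az": 2.86, "jaw": 0.4},
    {"x": 1.44, "y": -23.34, "z": 5.3, "ax": 0.0, "ay": 0.0, "az": 2.86, "jaw": 0.4},
    {"x": 1.44, "y": -23.34, "z": 5.3, "ax": 0.0, "ay": 0.0, "az": 2.86, "jaw": 0.4},
  ],
)

```text
time: 19.85
tcp_pos: [0.5775, -0.2209, 0.1519]
orientation: [-3.141, -0.0, 0.391]
ft_force: [-0.3, 0.3, 0.4]
grip_width: 0.0375
gripper_force: 0.0
```

```bash
python3 - <<'E'
from h import *
o,im=grab('wrist'); print(o['time'],repr(o['tcp_pos']),o['orientation'])
c=cam('wrist',o); p=proj(c,[o['tcp_pos'][0],o['tcp_pos'][1],.076])[0]; x0,y0=int(p[0])-40,int(p[1])-35; print(p,x0,y0)
_,t=grab('top')
cv2.imwrite('pics/w4c.png',np.hstack([cv2.resize(im[y0:y0+120,x0:x0+80,::-1],None,fx=5,fy=5,interpolation=cv2.INTER_CUBIC),cv2.resize(t[155:255,85:165,::-1],(400,500),interpolation=cv2.INTER_CUBIC).copy() if 0 else cv2.copyMakeBorder(cv2.resize(t[165:245,105:195,::-1],None,fx=4.4,fy=5),0,200,0,4,0)]))
E
```

```text
19.85 array([ 0.57747328, -0.22090069,  0.15186912]) [-3.14140777e+00 -3.60742155e-05  3.90899230e-01]
[262.12140069 196.8702631 ] 222 161
```

View pics/w4c.png

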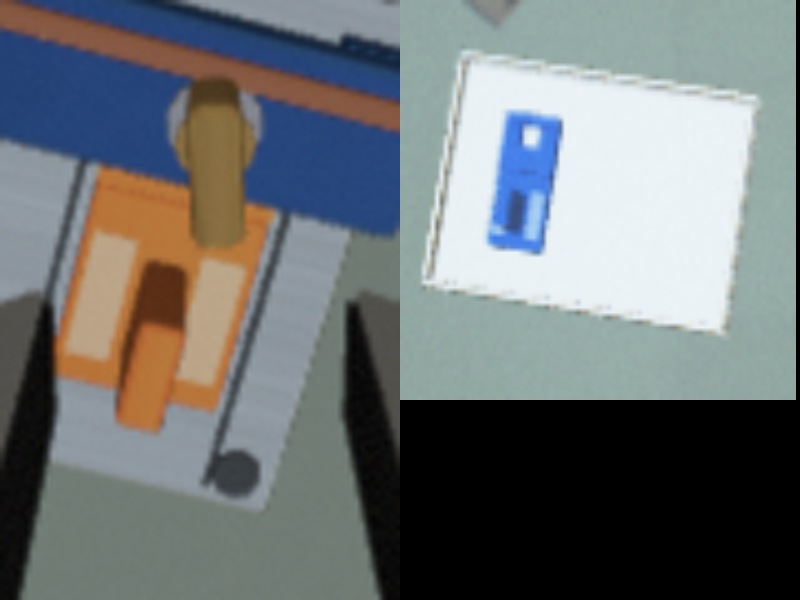

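The left panel shows head 1 at (217,175) aligned with the tool, about 2–3 mm to the right. The right panel shows the blue cassette flat in the tray, fin up. Next I'll descend on pin 1.

>>> jog_arm(
  commands=[
    {"x": 0.02, "y": -0.07, "z": -1.0, "ax": 0.0, "ay": 0.0, "az": 0.1, "jaw": 0.4},
    {"x": 0.02, "y": -0.07, "z": -2.0, "ax": 0.0, "ay": 0.0, "az": 0.1, "jaw": 0.4},
    {"x": 0.02, "y": -0.07, "z": -3.0, "ax": 0.0, "ay": 0.0, "az": 0.1, "jaw": 0.4},
    {"x": 0.02, "y": -0.07, "z": -4.0, "ax": 0.0, "ay": 0.0, "az": 0.1, "jaw": 0.4},
    {"x": 0.02, "y": -0.07, "z": -4.25, "ax": 0.0, "ay": 0.0, "az": 0.1, "jaw": 0.4},
    {"x": 0.02, "y": -0.07, "z": -4.25, "ax": 0.0, "ay": 0.0, "az": 0.1, "jaw": 0.4},
    {"x": 0.02, "y": -0.07, "z": -4.25, "ax": 0.0, "ay": 0.0, "az": 0.1, "jaw": 0.4},
  ],
  newtons=60,
)

```text
time: 20.82
tcp_pos: [0.5784, -0.2241, 0.0468]
orientation: [3.14, -0.001, 0.407]
ft_force: [-0.3, -0.2, 1.0]
grip_width: 0.0374
gripper_force: 0.0
```

>>> jog_arm(
  commands=[
    {"x": 0.0, "y": 0.0, "z": 0.0, "ax": 0.0, "ay": 0.0, "az": 0.0, "jaw": 0.0},
    {"x": 0.0, "y": 0.0, "z": 0.0, "ax": 0.0, "ay": 0.0, "az": 0.0, "jaw": 0.0},
    {"x": 0.0, "y": 0.0, "z": 0.0, "ax": 0.0, "ay": 0.0, "az": 0.0, "jaw": 0.0},
    {"x": 0.0, "y": 0.0, "z": 0.0, "ax": 0.0, "ay": 0.0, "az": 0.0, "jaw": 0.0},
    {"x": 0.0, "y": 0.0, "z": 0.0, "ax": 0.0, "ay": 0.0, "az": 0.0, "jaw": 0.0},
  ],
)

```text
time: 21.45
tcp_pos: [0.5778, -0.2241, 0.0456]
orientation: [3.141, -0.0, 0.407]
ft_force: [0.3, 0.1, 0.5]
grip_width: 0.0095
gripper_force: 60.0
```

>>> jog_arm(
  commands=[
    {"x": 0.0, "y": 0.0, "z": 0.02, "ax": 0.0, "ay": 0.0, "az": 0.9, "jaw": 0.0},
    {"x": 0.0, "y": 0.0, "z": 0.04, "ax": 0.0, "ay": 0.0, "az": 1.8, "jaw": 0.0},
    {"x": 0.0, "y": 0.0, "z": 0.06, "ax": 0.0, "ay": 0.0, "az": 2.7, "jaw": 0.0},
    {"x": 0.0, "y": 0.0, "z": 0.08, "ax": 0.0, "ay": 0.0, "az": 3.6, "jaw": 0.0},
    {"x": 0.0, "y": 0.0, "z": 0.1, "ax": 0.0, "ay": 0.0, "az": 4.5, "jaw": 0.0},
    {"x": 0.0, "y": 0.0, "z": 0.12, "ax": 0.0, "ay": 0.0, "az": 5.4, "jaw": 0.0},
    {"x": 0.0, "y": 0.0, "z": 0.14, "ax": 0.0, "ay": 0.0, "az": 6.3, "jaw": 0.0},
    {"x": 0.0, "y": 0.0, "z": 0.155, "ax": 0.0, "ay": 0.0, "az": 7.0, "jaw": 0.0},
  ],
)

```text
time: 22.45
tcp_pos: [0.579, -0.2247, 0.0501]
orientation: [3.138, 0.002, 1.633]
ft_force: [7.9, -4.0, -0.5]
grip_width: 0.0094
gripper_force: 60.0
```

>>> jog_arm(
  commands=[
    {"x": 0.0, "y": 0.0, "z": 0.02, "ax": 0.0, "ay": 0.0, "az": -1.0, "jaw": 0.0},
    {"x": 0.0, "y": 0.0, "z": 0.042, "ax": 0.0, "ay": 0.0, "az": -2.0, "jaw": 0.0},
    {"x": 0.0, "y": 0.0, "z": 0.064, "ax": 0.0, "ay": 0.0, "az": -3.0, "jaw": 0.0},
    {"x": 0.0, "y": 0.0, "z": 0.086, "ax": 0.0, "ay": 0.0, "az": -4.0, "jaw": 0.0},
    {"x": 0.0, "y": 0.0, "z": 0.108, "ax": 0.0, "ay": 0.0, "az": -5.0, "jaw": 0.0},
    {"x": 0.0, "y": 0.0, "z": 0.13, "ax": 0.0, "ay": 0.0, "az": -6.0, "jaw": 0.0},
    {"x": 0.0, "y": 0.0, "z": 0.152, "ax": 0.0, "ay": 0.0, "az": -7.0, "jaw": 0.0},
    {"x": 0.0, "y": 0.0, "z": 0.174, "ax": 0.0, "ay": 0.0, "az": -8.0, "jaw": 0.0},
    {"x": 0.0, "y": 0.0, "z": 0.196, "ax": 0.0, "ay": 0.0, "az": -9.0, "jaw": 0.0},
    {"x": 0.0, "y": 0.0, "z": 0.218, "ax": 0.0, "ay": 0.0, "az": -10.0, "jaw": 0.0},
    {"x": 0.0, "y": 0.0, "z": 0.24, "ax": 0.0, "ay": 0.0, "az": -11.0, "jaw": 0.0},
    {"x": 0.0, "y": 0.0, "z": 0.262, "ax": 0.0, "ay": 0.0, "az": -12.0, "jaw": 0.0},
    {"x": 0.0, "y": 0.0, "z": 0.284, "ax": 0.0, "ay": 0.0, "az": -13.0, "jaw": 0.0},
    {"x": 0.0, "y": 0.0, "z": 0.305, "ax": 0.0, "ay": 0.0, "az": -14.0, "jaw": 0.0},
  ],
)

```text
time: 24.2
tcp_pos: [0.578, -0.2228, 0.0568]
orientation: [-3.14, 0.001, -0.82]
ft_force: [3.4, 7.3, -1.8]
grip_width: 0.0097
gripper_force: 60.0
```

>>> jog_arm(
  commands=[
    {"x": 0.0, "y": 0.0, "z": 0.02, "ax": 0.0, "ay": 0.0, "az": 1.0, "jaw": 0.0},
    {"x": 0.0, "y": 0.0, "z": 0.042, "ax": 0.0, "ay": 0.0, "az": 2.0, "jaw": 0.0},
    {"x": 0.0, "y": 0.0, "z": 0.064, "ax": 0.0, "ay": 0.0, "az": 3.0, "jaw": 0.0},
    {"x": 0.0, "y": 0.0, "z": 0.086, "ax": 0.0, "ay": 0.0, "az": 4.0, "jaw": 0.0},
    {"x": 0.0, "y": 0.0, "z": 0.108, "ax": 0.0, "ay": 0.0, "az": 5.0, "jaw": 0.0},
    {"x": 0.0, "y": 0.0, "z": 0.13, "ax": 0.0, "ay": 0.0, "az": 6.0, "jaw": 0.0},
    {"x": 0.0, "y": 0.0, "z": 0.152, "ax": 0.0, "ay": 0.0, "az": 7.0, "jaw": 0.0},
    {"x": 0.0, "y": 0.0, "z": 0.174, "ax": 0.0, "ay": 0.0, "az": 8.0, "jaw": 0.0},
    {"x": 0.0, "y": 0.0, "z": 0.196, "ax": 0.0, "ay": 0.0, "az": 9.0, "jaw": 0.0},
    {"x": 0.0, "y": 0.0, "z": 0.218, "ax": 0.0, "ay": 0.0, "az": 10.0, "jaw": 0.0},
    {"x": 0.0, "y": 0.0, "z": 0.24, "ax": 0.0, "ay": 0.0, "az": 11.0, "jaw": 0.0},
    {"x": 0.0, "y": 0.0, "z": 0.262, "ax": 0.0, "ay": 0.0, "az": 12.0, "jaw": 0.0},
    {"x": 0.0, "y": 0.0, "z": 0.284, "ax": 0.0, "ay": 0.0, "az": 13.0, "jaw": 0.0},
    {"x": 0.0, "y": 0.0, "z": 0.295, "ax": 0.0, "ay": 0.0, "az": 13.5, "jaw": 0.0},
    {"x": 0.0, "y": 0.0, "z": 0.295, "ax": 0.0, "ay": 0.0, "az": 13.5, "jaw": 0.0},
  ],
)

```text
time: 26.08
tcp_pos: [0.5788, -0.2247, 0.065]
orientation: [3.138, 0.001, 1.543]
ft_force: [6.9, -4.0, -1.0]
grip_width: 0.0098
gripper_force: 60.0
```

>>> jog_arm(
  commands=[
    {"x": 0.0, "y": 0.0, "z": 0.0, "ax": 0.0, "ay": 0.0, "az": 0.0, "jaw": 0.35},
    {"x": 0.0, "y": 0.0, "z": 0.0, "ax": 0.0, "ay": 0.0, "az": 0.0, "jaw": 0.35},
    {"x": 0.0, "y": 0.0, "z": 0.0, "ax": 0.0, "ay": 0.0, "az": 0.0, "jaw": 0.35},
    {"x": 0.0, "y": 0.0, "z": 1.0, "ax": 0.0, "ay": 0.0, "az": 0.0, "jaw": 0.35},
    {"x": 0.0, "y": 0.0, "z": 2.0, "ax": 0.0, "ay": 0.0, "az": -1.0, "jaw": 0.4},
    {"x": 0.0, "y": 0.0, "z": 3.5, "ax": 0.0, "ay": 0.0, "az": -2.0, "jaw": 0.4},
    {"x": -0.3, "y": 0.0, "z": 3.5, "ax": 0.0, "ay": 0.0, "az": -3.0, "jaw": 0.4},
    {"x": -0.6, "y": 0.0, "z": 3.5, "ax": 0.0, "ay": 0.0, "az": -4.0, "jaw": 0.4},
    {"x": -1.0, "y": 0.0, "z": 3.5, "ax": 0.0, "ay": 0.0, "az": -5.0, "jaw": 0.4},
    {"x": -1.5, "y": -0.15, "z": 3.5, "ax": 0.0, "ay": 0.0, "az": -6.0, "jaw": 0.4},
    {"x": -2.0, "y": -0.15, "z": 3.5, "ax": 0.0, "ay": 0.0, "az": -7.0, "jaw": 0.4},
    {"x": -2.07, "y": -0.15, "z": 3.5, "ax": 0.0, "ay": 0.0, "az": -8.0, "jaw": 0.4},
    {"x": -2.07, "y": -0.15, "z": 3.5, "ax": 0.0, "ay": 0.0, "az": -8.15, "jaw": 0.4},
    {"x": -2.07, "y": -0.15, "z": 3.5, "ax": 0.0, "ay": 0.0, "az": -8.15, "jaw": 0.4},
  ],
)

```text
time: 27.82
tcp_pos: [0.5261, -0.2277, 0.1519]
orientation: [-3.142, 0.0, 0.122]
ft_force: [-0.2, 0.3, -0.3]
grip_width: 0.0376
gripper_force: 0.0
```

```bash
python3 - <<'E'
from h import *
o,im=grab('wrist'); print(o['time'],repr(o['tcp_pos']),o['orientation'])
c=cam('wrist',o); p=proj(c,[o['tcp_pos'][0],o['tcp_pos'][1],.054])[0]; x0,y0=int(p[0])-40,int(p[1])-75; print(p,x0,y0)
cv2.imwrite('pics/w5c.png',cv2.resize(im[y0:y0+110,x0:x0+80,::-1],None,fx=5,fy=5,interpolation=cv2.INTER_CUBIC))
h=cv2.cvtColor(im,cv2.COLOR_RGB2HSV)
E
```

```text
27.825 array([ 0.52612727, -0.22769363,  0.15192199]) [-3.14151692e+00  3.69387253e-05  1.22385439e-01]
[261.91792854 189.82321676] 221 114
```

View pics/w5c.png

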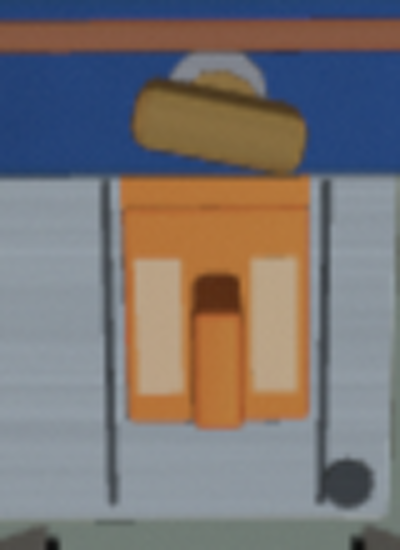

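Fin 1's top face is at (218,368) in the crop, about 2 mm off the tool axis, so I'll correct for that and grip it.

>>> jog_arm(
  commands=[
    {"x": 0.07, "y": -0.06, "z": -1.0, "ax": 0.0, "ay": 0.0, "az": 0.0, "jaw": 0.4},
    {"x": 0.07, "y": -0.06, "z": -2.5, "ax": 0.0, "ay": 0.0, "az": 0.0, "jaw": 0.4},
    {"x": 0.07, "y": -0.06, "z": -4.0, "ax": 0.0, "ay": 0.0, "az": 0.0, "jaw": 0.4},
    {"x": 0.07, "y": -0.06, "z": -4.8, "ax": 0.0, "ay": 0.0, "az": 0.0, "jaw": 0.4},
    {"x": 0.07, "y": -0.06, "z": -5.08, "ax": 0.0, "ay": 0.0, "az": 0.0, "jaw": 0.4},
    {"x": 0.07, "y": -0.06, "z": -5.08, "ax": 0.0, "ay": 0.0, "az": 0.0, "jaw": 0.0},
    {"x": 0.07, "y": -0.06, "z": -5.08, "ax": 0.0, "ay": 0.0, "az": 0.0, "jaw": 0.0},
    {"x": 0.07, "y": -0.06, "z": -5.08, "ax": 0.0, "ay": 0.0, "az": 0.0, "jaw": 0.0},
    {"x": 0.07, "y": -0.06, "z": -5.08, "ax": 0.0, "ay": 0.0, "az": 0.0, "jaw": 0.0},
    {"x": 0.07, "y": -0.06, "z": -5.08, "ax": 0.0, "ay": 0.0, "az": 0.0, "jaw": 0.0},
  ],
  newtons=40,
)

```text
time: 29.12
tcp_pos: [0.5281, -0.2295, 0.0257]
orientation: [3.141, -0.001, 0.119]
ft_force: [-1.7, 0.4, 5.9]
grip_width: 0.0097
gripper_force: 40.0
```

>>> jog_arm(
  commands=[
    {"x": -0.2, "y": -0.024, "z": 0.01, "ax": 0.0, "ay": 0.0, "az": 0.0, "jaw": 0.0},
    {"x": -0.4, "y": -0.05, "z": 0.01, "ax": 0.0, "ay": 0.0, "az": 0.0, "jaw": 0.0},
  ],
)

```text
time: 29.38
tcp_pos: [0.5181, -0.2307, 0.0258]
orientation: [3.141, -0.002, 0.119]
ft_force: [1.4, 0.1, 1.0]
grip_width: 0.0098
gripper_force: 40.0
```

>>> jog_arm(
  commands=[
    {"x": -0.3, "y": -0.037, "z": 0.0, "ax": 0.0, "ay": 0.0, "az": 0.0, "jaw": 0.0},
    {"x": -0.7, "y": -0.085, "z": 0.0, "ax": 0.0, "ay": 0.0, "az": 0.0, "jaw": 0.0},
    {"x": -1.1, "y": -0.134, "z": 0.0, "ax": 0.0, "ay": 0.0, "az": 0.0, "jaw": 0.0},
    {"x": -1.5, "y": -0.18, "z": 0.0, "ax": 0.0, "ay": 0.0, "az": 0.0, "jaw": 0.0},
    {"x": -1.6, "y": -0.195, "z": 0.0, "ax": 0.0, "ay": 0.0, "az": 0.0, "jaw": 0.0},
    {"x": -1.6, "y": -0.195, "z": 0.0, "ax": 0.0, "ay": 0.0, "az": 0.0, "jaw": 0.0},
    {"x": -1.6, "y": -0.195, "z": 0.6, "ax": 0.0, "ay": 0.0, "az": 0.0, "jaw": 0.0},
    {"x": -1.6, "y": -0.195, "z": 1.6, "ax": 0.0, "ay": 0.0, "az": 0.0, "jaw": 0.0},
    {"x": -1.6, "y": -0.195, "z": 3.0, "ax": 0.0, "ay": 0.0, "az": 0.0, "jaw": 0.0},
    {"x": -1.6, "y": -0.195, "z": 4.8, "ax": 0.0, "ay": 0.0, "az": 0.0, "jaw": 0.0},
    {"x": -1.6, "y": -0.195, "z": 4.8, "ax": 0.0, "ay": 0.0, "az": 0.0, "jaw": 0.0},
  ],
)

```text
time: 30.75
tcp_pos: [0.4785, -0.236, 0.1486]
orientation: [3.138, -0.004, 0.119]
ft_force: [0.2, -0.1, -0.8]
grip_width: 0.0098
gripper_force: 40.0
```

```bash
sed -i "s/t_last/t_2/;s/^m=cv2.morph.*/m=cv2.morphologyEx(m,cv2.MORPH_OPEN,np.ones((3,3)))/" tray.py; python3 tray.py; python3 -c "
from h import *
o,im=grab('wrist','w6.png');print(o['tcp_pos'],o['grip_width'],o['gripper_force'])"
```

```text
tray [0.556 0.309] yaw -0.127 sides [0.1516 0.2176]
TCP for slot -0.05 [0.5289 0.2621]
TCP for slot 0.05 [0.5415 0.3613]
30.8 beaker/amber [0.71394507 0.12124943 0.118     ] [0.71347364 0.28322283 0.06      ] [0.3934207  0.08786836 0.019     ]
[ 0.47770557 -0.23552465  0.14633207] 0.009750093569001899 39.996551871299744
```

View pics/w6.png

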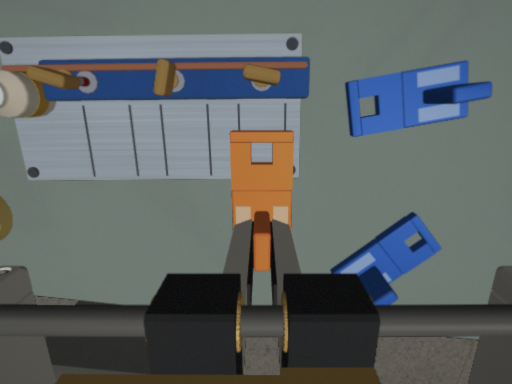

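The orange cassette is held level and the tray hasn't moved. I'll carry it to the other slot.

>>> jog_arm(
  commands=[
    {"x": 0.0, "y": 2.2, "z": 0.0, "ax": 0.0, "ay": 0.0, "az": -0.2, "jaw": 0.0},
    {"x": 0.1, "y": 4.4, "z": 0.0, "ax": 0.0, "ay": 0.0, "az": -0.4, "jaw": 0.0},
    {"x": 0.2, "y": 6.6, "z": 0.0, "ax": 0.0, "ay": 0.0, "az": -0.6, "jaw": 0.0},
    {"x": 0.3, "y": 8.8, "z": 0.0, "ax": 0.0, "ay": 0.0, "az": -0.8, "jaw": 0.0},
    {"x": 0.6, "y": 11.0, "z": 0.0, "ax": 0.0, "ay": 0.0, "az": -1.0, "jaw": 0.0},
    {"x": 1.0, "y": 13.2, "z": 0.0, "ax": 0.0, "ay": 0.0, "az": -1.2, "jaw": 0.0},
    {"x": 1.4, "y": 15.4, "z": 0.0, "ax": 0.0, "ay": 0.0, "az": -1.31, "jaw": 0.0},
    {"x": 1.8, "y": 17.6, "z": 0.0, "ax": 0.0, "ay": 0.0, "az": -1.31, "jaw": 0.0},
    {"x": 2.05, "y": 19.6, "z": 0.0, "ax": 0.0, "ay": 0.0, "az": -1.31, "jaw": 0.0},
    {"x": 2.05, "y": 19.9, "z": 0.0, "ax": 0.0, "ay": 0.0, "az": -1.31, "jaw": 0.0},
    {"x": 2.05, "y": 19.9, "z": -1.5, "ax": 0.0, "ay": 0.0, "az": -1.31, "jaw": 0.0},
    {"x": 2.05, "y": 19.9, "z": -3.0, "ax": 0.0, "ay": 0.0, "az": -1.31, "jaw": 0.0},
    {"x": 2.05, "y": 19.9, "z": -3.0, "ax": 0.0, "ay": 0.0, "az": -1.31, "jaw": 0.0},
    {"x": 2.05, "y": 19.9, "z": -3.0, "ax": 0.0, "ay": 0.0, "az": -1.31, "jaw": 0.0},
  ],
)

```text
time: 32.6
tcp_pos: [0.5295, 0.2618, 0.0713]
orientation: [-3.141, -0.001, -0.11]
ft_force: [1.2, 0.0, -0.1]
grip_width: 0.0097
gripper_force: 40.0
```

```bash
python3 -c "
from h import *
o,im=grab('wrist','w7.png');print(o['tcp_pos'],o['grip_width'],o['gripper_force'])"
```

```text
[0.52948123 0.26180118 0.07127601] 0.009708927369359693 39.996628761291504
```

View pics/w7.png

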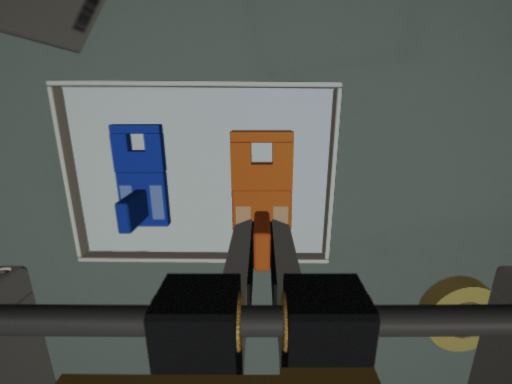

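The orange cassette is over the right half of the tray, well clear of the blue one at (140,175). I'll lower it.

>>> jog_arm(
  commands=[
    {"x": 0.0, "y": 0.0, "z": -0.6, "ax": 0.0, "ay": 0.0, "az": 0.0, "jaw": 0.0},
    {"x": 0.0, "y": 0.0, "z": -1.2, "ax": 0.0, "ay": 0.0, "az": 0.0, "jaw": 0.0},
    {"x": 0.0, "y": 0.0, "z": -1.6, "ax": 0.0, "ay": 0.0, "az": 0.0, "jaw": 0.0},
    {"x": 0.0, "y": 0.0, "z": -1.8, "ax": 0.0, "ay": 0.0, "az": 0.0, "jaw": 0.0},
    {"x": 0.0, "y": 0.0, "z": -1.9, "ax": 0.0, "ay": 0.0, "az": 0.0, "jaw": 0.0},
    {"x": 0.0, "y": 0.0, "z": -1.96, "ax": 0.0, "ay": 0.0, "az": 0.0, "jaw": 0.0},
    {"x": 0.0, "y": 0.0, "z": -1.96, "ax": 0.0, "ay": 0.0, "az": 0.0, "jaw": 0.0},
  ],
)

```text
time: 33.52
tcp_pos: [0.5292, 0.2622, 0.0217]
orientation: [-3.141, -0.001, -0.109]
ft_force: [-1.0, 0.2, 3.4]
grip_width: 0.0096
gripper_force: 40.0
```

Contact has begun, so I'll release, retreat and check.

>>> jog_arm(
  commands=[
    {"x": 0.0, "y": 0.0, "z": 0.0, "ax": 0.0, "ay": 0.0, "az": 0.0, "jaw": 0.3},
    {"x": 0.0, "y": 0.0, "z": 0.0, "ax": 0.0, "ay": 0.0, "az": 0.0, "jaw": 0.3},
    {"x": 0.0, "y": 0.0, "z": 0.0, "ax": 0.0, "ay": 0.0, "az": 0.0, "jaw": 0.3},
    {"x": 0.0, "y": 0.0, "z": 1.0, "ax": 0.0, "ay": 0.0, "az": 0.0, "jaw": 0.3},
    {"x": 0.0, "y": 0.0, "z": 3.0, "ax": 0.0, "ay": 0.0, "az": 0.0, "jaw": 0.3},
    {"x": 0.0, "y": 0.0, "z": 5.3, "ax": 0.0, "ay": 0.0, "az": 0.0, "jaw": 0.3},
    {"x": 0.0, "y": -2.0, "z": 6.0, "ax": 0.0, "ay": 0.0, "az": 0.0, "jaw": 0.3},
    {"x": -1.0, "y": -4.4, "z": 7.0, "ax": 0.0, "ay": 0.0, "az": 0.0, "jaw": 0.3},
    {"x": -2.0, "y": -6.8, "z": 7.0, "ax": 0.0, "ay": 0.0, "az": 0.0, "jaw": 0.3},
    {"x": -3.0, "y": -9.2, "z": 7.0, "ax": 0.0, "ay": 0.0, "az": 0.0, "jaw": 0.3},
    {"x": -4.0, "y": -11.6, "z": 7.0, "ax": 0.0, "ay": 0.0, "az": 0.0, "jaw": 0.3},
    {"x": -5.0, "y": -14.0, "z": 7.0, "ax": 0.0, "ay": 0.0, "az": 0.0, "jaw": 0.3},
    {"x": -5.5, "y": -16.4, "z": 7.0, "ax": 0.0, "ay": 0.0, "az": 0.0, "jaw": 0.3},
    {"x": -5.5, "y": -18.8, "z": 7.0, "ax": 0.0, "ay": 0.0, "az": 0.0, "jaw": 0.3},
    {"x": -5.5, "y": -18.8, "z": 7.0, "ax": 0.0, "ay": 0.0, "az": 0.0, "jaw": 0.3},
    {"x": -5.5, "y": -18.8, "z": 7.0, "ax": 0.0, "ay": 0.0, "az": 0.0, "jaw": 0.3},
  ],
)

```text
time: 35.52
tcp_pos: [0.3914, -0.2079, 0.196]
orientation: [-3.141, 0.0, -0.111]
ft_force: [0.4, 0.4, 0.2]
grip_width: 0.0284
gripper_force: 0.0
```

```bash
python3 -c "
from h import *
o,t=grab('top');_,s=grab('scene')
a=cv2.resize(t[130:280,100:350,::-1],(800,480));b=cv2.resize(s[170:300,100:320,::-1],(800,480))
cv2.imwrite('pics/end.png',cv2.resize(np.vstack([a,b]),(500,600)))"
```

```text
(no output)
```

View pics/end.png

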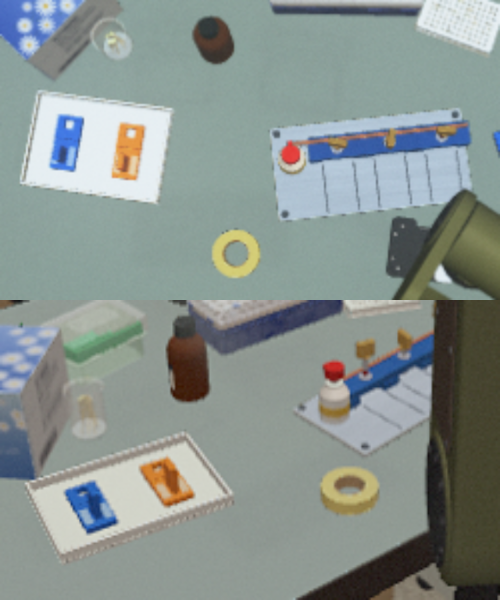

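Both cassettes lie flat, fin up, in the tray at (67,143) and (128,150), and the lanes are empty. The bottle, beaker and tape are where they were, so I'm handing in.

```bash
python3 -c "
from bench import manip
print(manip.sign_off())"
```

```text
the job is handed in; nothing more can be done
None
```

I oiled the pins once, worked pins 3 and 1 clear, and laid the blue and orange cassettes flat, fin up, in the tray (lane 2 was empty); I handed the job in at about 36 s, and no verdict came back.

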